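# Set the overhang of a jeweller's bench pin and hold it

### The arm

A 6-joint arm with a two-finger parallel gripper is mounted at the origin on the work surface. World frame = base frame: x ahead of the robot, y to its left, z up, the work surface at z = 0. Lengths are in m, angles in degrees, forces in N, time in s.
With the tool pointing down it reaches from about 0.275 to 0.825 m from the base axis. Payload 5.2 kg.
Tool frame: the origin (TCP) lies between the finger pads, 19 mm behind the fingertips; this is the grasp point; z points along the fingers, y is the line along which they close (so a half turn about z gives the same grasp; the last joint's range is limited). The gripper opens to 93 mm and grips with 3 to 60 N. Pads are 15 mm wide; open, the fingers measure 128 mm over their backs; the gripper's body (75 mm by 188 mm) begins 65 mm behind the grasp point.
Start: joints at [58.51, 14.817, 87.949, -0, 77.235, -11.62], TCP at [0.187, 0.517, 0.237] pointing down, gripper open.
Joint ranges: [-179.93, 179.93], [-52.35, 119.4], [10.71, 147.94], [-69.91, 249.91], [12.55, 155.21], [-178.61, 178.61]. Speed limits (degrees/s): [147.25, 147.25, 180, 180, 180, 180].

### API

Orientations are given as a 3x3 rotation matrix whose columns are the frame's x, y, z axes.
In Python, from bench import r gives the robot as it stands.
- The arm moves only by the tool servo_tool, never from a script. Its argument "moves" is a list of rows, each a list of 3 entries, a list of its own where there are three numbers: the shift along the tool's x, y, z in cm, then the turn, a rotation vector about the tool's x, y, z in degrees, then the closure, from -1 (fully open) to 1 (shut), so that 0 is half open. In form: [[[dx, dy, dz], [ax, ay, az], hand], ...]. A call has 1 to 10 rows; each row shifts and turns the commanded pose from where the row before left it, along the tool's axes as they then stand; what a row does not reach is not made up. A row lasts 1/12 s, in which the tool goes at most 41.7 mm and 7.16 degrees, less where a joint would pass 70% of its speed; a pose out of reach is approached as far as the arm can. A call is refused whole if a number of a shift passes 4.17 or a number of a turn 7.16, either way. A call with a gripper value outside its range is refused whole. The fingers move at their own pace and stop on an object; "newtons" is the grip in N (left out, the last holds). Time passes only in rows, so rows that do not move let the fingers close. It gives the time, the measured TCP pose, the force, the opening and the grip force at its end, in the units of the state.
- r.get_state(): the state, without advancing time (a new reading comes with each control period).
- r.capture(name): name is "scene" or "top" or "wrist"; returns (picture, depth): 384x512x3 uint8, red, green, blue; 384x512 float32, m along the optical axis (not along the pixel's ray), 0 where there is no reading.
- r.camera_params(name): a dict with "fx", "fy", "cx", "cy" (pixels), "extrinsics" (4x4, takes a point from world to camera coordinates); the wrist camera has in their place "hand_eye" (4x4, takes a point from camera to tool coordinates, whose origin is the TCP and whose axes are the flange's). Camera axes: x right, y down, z forward; pixel columns grow to the right and rows downward; lengths in m; the calibration is good to about 2 mm. A picture is of the moment at which its call begins: read the wrist's pose just before it. camera_params takes no time and is no camera call.
- r.finish_job(): hands the job in; it is judged then, once.
Trained networks look in the newest picture that a camera, given by its name, has taken for a name from the list of things; names that differ only in an ending like _2 or _b are one class to them, and where a whole thing is asked for, a point or a joint stands for the part that bears it (a point fixed in the world has none). Each returns a list of dicts, best first, with "p" (0 to 1); they miss things now and then, are a little off and sometimes report something else, mostly with a low value. They report only what shows in the picture. A call takes as long as a camera call.
- r.regions_of(label, camera): "pixels" (384x512 bool, what is visible of it).
- r.landmark_of(label, camera): "location" ([x, y, z] in m, in world coordinates, good to about 4 mm: a listed point, or the origin of a listed thing).
The state is a dict: "time": time; "q": joint angles; "qd": joint speeds; "joint_torque": joint torques, N m; "eef_pos": TCP position; "orientation": TCP orientation; "ft_force": force on the tool from outside, world axes, zero at the start; "moment": the same for the moment, N m; "width": finger opening in m; "finger_force": force on a finger pad.
Only numpy, scipy, OpenCV 4.12 (cv2) and the standard library are available. Lean on these libraries where they do the work, as an engineer would, in place of code of your own. Each camera call takes 0.05 s, during which the arm holds its last target. There are 200 camera calls.

### The job

Slide the notched wooden bench pin across its raised block until you feel its long side seat square against the aluminium fence, then slide it outward along the fence until its notched nose is level with the thin upright pointer on the fence. Keep it flat on the block all the way, never lifted and never tipping; it will tip if you let go, so finish while still holding it there. Leave the pointer and the other things on the bench where they are.

Things in the scene. Friction and masses are not known exactly. Their poses are not given: they have to be found in the camera images.
- board: loose bench pin: hardwood board 240 mm long (y), 60 wide (x), 14 thick, 0.3 to 0.45 kg. Origin: centre of the underside; +y to the nose (notch 20 wide, 40 deep), +x to the fence. Steel plate 52 x 56 x 8 on top, centre at y = 50. It balances 100 mm behind the nose: with more overhang it tips unless held. Starts 35 to 65 mm out, its middle 22 to 42 mm off the fence, turned up to 7 degrees
- grip (a point): point in the board's upright wooden grip, which is 20 mm wide (x), 36 long (y), 40 tall above the board's top and centred at y = -85 mm (near the tail): pinch it across the 20 mm. This point is 25 mm above the board's top, 15 below the grip's top: good for the TCP
- nose (a point): tip of the board's nose at the top edge (on the +x prong, 20 mm to +x of the board's centre line)
- stand: fixed raised plywood block, 60 mm high, whose flat waxed top carries the board. Origin on the table; +y is outward (the way the board slides), +x points to the fence. The top reaches from x = -125 to 85 mm and y = -110 to 110 mm; the outer edge is at y = 110 mm. The drawer fronts are dummies
- fence: rigid aluminium bar fixed on the block along its y, 14 mm wide, 12 high above the block's top, from y = -100 to 285 mm, running past the outer edge. Its origin is the block's raised by 60 mm, same axes; its inner face is at x = 55 mm, so the seated board's centre line is at x = 25 mm
- pointer (a point): top of a thin upright steel fin (3 mm thick along y) on a brass rider on the fence, 40 mm above the block's top; axes as the block's. It marks where along y the nose must come: 122 to 158 mm beyond the block's edge. Light friction holds the rider; it does not stand in the board's way
- dish: bystander: white ceramic bowl, 84 mm wide, 24 high, on the table under the overhang. Origin: centre of its underside
- weight: bystander: brass knob weight, 24 mm wide, 26 high, on the block's near outer corner. Origin: centre of its underside
- hammer: bystander: hammer, 230 mm, lying behind the fence. Origin: centre of its underside
- jar: bystander: glass jar with steel cap, 56 mm wide, 60 high. Origin: centre of its underside
- graver: bystander: screwdriver-like graver, 160 mm, lying beyond the board's tail. Origin: centre of its underside
- block: bystander: flat steel bench block, 60 x 60 x 22 mm. Origin: centre of its underside
- sizer: bystander: short steel tube, 44 mm wide, 20 high. Origin: centre of its underside

How it is judged (in metres and radians):
On the way, in this order (a step that is already met when the one before it is completed fails the run):
1. the board bears square against the fence, flat on the block (x of board in the frame of stand above 0.021 m and angle between the y axis of board and the y axis of stand, either way round below 0.04 rad and angle between board's own z axis and vertical below 0.05 rad and z of board in the frame of stand between 0.055 and 0.065 m and contact force between board and fence above 1 N), for 0.2 s.
2. along the fence, the nose is level with the pointer and the board is held flat (x of board in the frame of stand above 0.021 m and angle between the y axis of board and the y axis of stand, either way round below 0.04 rad and angle between board's own z axis and vertical below 0.05 rad and z of board in the frame of stand between 0.055 and 0.065 m and y of nose in the frame of pointer between -0.005 and 0.005 m and contact force between the fingers and board above 1 N and contact force between board and stand above 0.5 N), for 0.2 s.
At the end, for the whole second after the job is handed in: The fingers still hold the board (over 1 N) and it lies still and flat on the block (within 0.05 rad, height within 5 mm), its side within 4 mm of the fence and within 0.04 rad of parallel, the nose within 5 mm of the pointer measured along the fence (all of step 2 and linear speed of board below 0.01 m/s); the arm keeps its last pose, push and grip.
It fails at once if the board tips (over 0.15 rad) (angle between board's own z axis and vertical above 0.15 rad).
It fails at once if the board is lifted off the block (over 15 mm) (z of board in the frame of stand above 0.075 m).
It fails at once if the pointer is shifted (over 4 mm) (distance of pointer from where it was at the start of the episode above 0.004 m).
It fails at once if a bystander is disturbed (moved over 30 mm) (distance of any of dish, weight, hammer, jar, graver, block, sizer from where it was at the start of the episode above 0.03 m).
It also fails if it takes over 48 s, if anything falls off the work surface, if the arm or the gripper's body presses on something with over 40 N, if the wrist force passes 120 N, or if a joint passes its speed limit or range.

## Working session

There is one attempt and no reset: what is moved stays moved. The work goes in short steps, Python scripts to look and compute and a tool call to move; the robot and the scene stay as the last step left them, time stands still between calls to the robot, and variables do not carry over. Pictures are saved under pics/ and viewed, at most 10 in all, crops included, and the job is handed in when it is done.

Besides the shell and the picture viewer there is one more tool, called after "Emit:" as name([rows], argument=value, ...), one row to a line, values as JSON. servo_tool: Moves the arm, as the interface text tells. Its arguments: {"type":"object","properties":{"moves":{"type":"array"},"newtons":{"type":"number"}},"required":["moves"]}

```bash
mkdir -p pics; ls
cat > h.py <<'E'
import numpy as np, cv2
from bench import r
def save(n,f):
    p,d=r.capture(n); cv2.imwrite('pics/'+f,p[:,:,::-1]); return p,d
def cloud(n,d):
    c=r.camera_params(n); v,u=np.mgrid[:384,:512]
    P=np.stack([(u-c['cx'])/c['fx']*d,(v-c['cy'])/c['fy']*d,d],-1)
    E=np.array(c['extrinsics']); return (P-E[:3,3])@E[:3,:3]
E
python3 - <<'E'
from h import *
np.set_printoptions(precision=4,suppress=True)
for n in ('top','scene'):
    p,d=save(n,n+'1.png'); X=cloud(n,d)
    for l in ('board','grip','nose','stand','fence','pointer'):
        for k in r.landmark_of(l,n)[:2]: print(n,l,round(k['p'],2),np.array(k['location']))
    np.savez('pics/'+n,X=X)
s=r.get_state(); print(s['eef_pos'],s['orientation'],s['time'],s['width'])
E
```

```text
pics
top grip 0.98 [ 0.5589 -0.0748  0.0972]
top grip 0.7 [0.7487 0.2292 0.    ]
top nose 0.66 [0.5951 0.1263 0.0778]
top stand 0.6 [ 0.5629 -0.0267  0.0019]
top pointer 0.45 [0.6394 0.2075 0.103 ]
scene board 0.61 [0.5679 0.0111 0.0605]
scene grip 0.65 [ 0.5597 -0.0707  0.0952]
scene nose 0.64 [0.5925 0.1315 0.0751]
scene stand 0.77 [ 0.5593 -0.0261 -0.0013]
scene stand 0.18 [ 0.524  -0.2221  0.0014]
scene fence 0.6 [0.7406 0.2329 0.0002]
scene pointer 0.63 [0.6443 0.2073 0.0981]
[0.1869 0.5173 0.2375] [[-0.9405  0.3399  0.    ]
 [ 0.3399  0.9405  0.    ]
 [ 0.      0.     -1.    ]] 0.7 0.09303104320773706
```

View pics/top1.png

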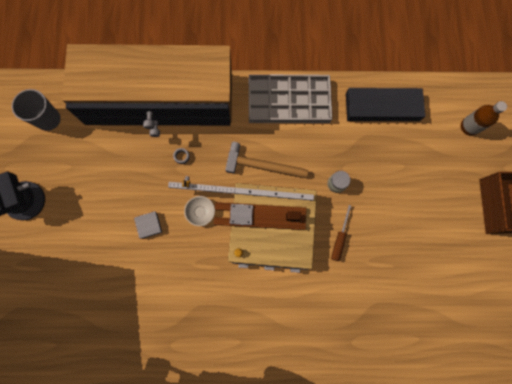

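View pics/scene1.png

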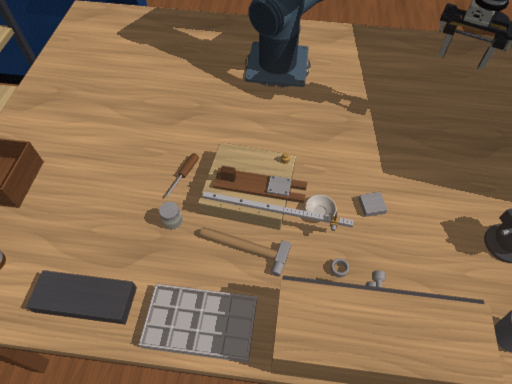

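The top view (x up, y left) shows the block at about (272,232), the board with its grip at (295,216), its nose near (215,214), the fence from (170,186) to (313,198) and the pointer at (186,183). The scene view agrees. Next I fit the fence and board lines from the depth.

Run:
```python
from h import *
np.set_printoptions(precision=4,suppress=True)
def line(P):
    vx,vy,x,y=cv2.fitLine(P[:,:2].astype(np.float32),cv2.DIST_HUBER,0,.001,.001).ravel()
    if vy<0: vx,vy=-vx,-vy
    return np.degrees(np.arctan2(-vx,vy)),x,y,len(P),P[:,2].mean(),P[:,1].min(),P[:,1].max()
for n in ('top','scene'):
    p,d=r.capture(n); X=cloud(n,d)
    for l in ('fence','board','grip','stand','pointer'):
        for k in r.regions_of(l,n)[:1]:
            P=X[k['pixels']&(d>0)]
            z0,z1={'fence':(.062,.08),'board':(.066,.092),'grip':(.1,.13),'stand':(.05,.066),'pointer':(.08,.12)}[l]
            Q=P[(P[:,2]>z0)&(P[:,2]<z1)]
            if len(Q)>5:
                print(n,l,round(k['p'],2),np.array(line(Q)),np.median(Q,0))
                if l=='stand': print('  rect',cv2.minAreaRect((Q[:,:2]*1000).astype(np.float32)))
                if l in('board','grip'): print('  rect',cv2.minAreaRect((Q[:,:2]*1000).astype(np.float32)))
```

```text
top fence 0.62 [ -5.3905   0.6323   0.064  656.       0.0715  -0.1266   0.2517] [0.6327 0.0695 0.0717]
top grip 0.73 [ -5.7162   0.5596  -0.0724 122.       0.1123  -0.0906  -0.0554] [ 0.5595 -0.0725  0.1131]
  rect ((560.3357543945312, -72.90110778808594), (35.01414108276367, 19.96809196472168), 86.53894805908203)
top stand 0.65 [  22.2667    0.5142   -0.021  4378.        0.0596   -0.1408    0.2502] [ 0.5061 -0.0272  0.0597]
  rect ((549.0079956054688, 62.293182373046875), (391.9459228515625, 212.9232635498047), 84.64311981201172)
scene fence 0.85 [ -5.6211   0.6356   0.0758 897.       0.0715  -0.1261   0.2524] [0.6336 0.0651 0.0723]
scene board 0.82 [  -2.5803    0.5713    0.0064 1669.        0.0765   -0.1088    0.1328] [0.5705 0.0188 0.0754]
  rect ((564.273193359375, 12.566856384277344), (239.81399536132812, 64.9269790649414), 86.62115478515625)
scene grip 0.56 [  3.4108   0.5647  -0.0772 116.       0.1117  -0.0895  -0.0537] [ 0.5651 -0.0702  0.1135]
  rect ((560.2468872070312, -71.7476806640625), (35.73149108886719, 19.406452178955078), 87.38720703125)
scene stand 0.86 [ -53.9337    0.5418   -0.0226 3227.        0.0606   -0.1374    0.2486] [ 0.5142 -0.0242  0.0607]
  rect ((550.1769409179688, 62.922515869140625), (389.970703125, 212.05947875976562), 84.48163604736328)
scene pointer 0.5 [26.8682  0.6529  0.2078 35.      0.085   0.1989  0.2163] [0.6526 0.2076 0.0823]
```

Emit:
servo_tool([
  [[-3.06, -2.38, 0], [0, 0, 0], -1],
  [[-3.06, -2.38, 0], [0, 0, 0], -1],
  [[-3.06, -2.38, 0], [0, 0, 0], -1],
  [[-3.06, -2.38, 0], [0, 0, 0], -1],
  [[-3.06, -2.38, 0], [0, 0, 0], -1],
  [[-3.06, -2.38, 0], [0, 0, 0], -1],
  [[-3.06, -2.38, 0], [0, 0, 0], -1],
  [[-3.06, -2.38, 0], [0, 0, 0], -1],
  [[-3.06, -2.38, 0], [0, 0, 0], -1],
  [[-3.06, -2.38, 0], [0, 0, 0], -1],
])

```text
time: 2.13
eef_pos: [0.3945, 0.1877, 0.2378]
orientation: [[-0.94, 0.34, 0.001], [0.34, 0.94, 0.0], [-0.001, 0.001, -1.0]]
ft_force: [0.7, 0.7, 0.1]
width: 0.093
finger_force: 0.0
```

Emit:
servo_tool([
  [[-3.06, -2.38, 0], [0, 0, 0], -1],
  [[-3.06, -2.38, 0], [0, 0, 0], -1],
  [[-3.06, -2.38, 0], [0, 0, 0], -1],
  [[-3.06, -2.38, 0], [0, 0, 0], -1],
  [[-3.06, -2.38, 0], [0, 0, 0], -1],
  [[-3.06, -2.38, 0], [0, 0, 0], -1],
  [[-3.06, -2.38, 0], [0, 0, 0], -1],
  [[-3.06, -2.38, 0], [0, 0, 0], -1],
  [[0, 0, 0], [0, 0, 7], -1],
  [[0, 0, 0], [0, 0, 7], -1],
])

```text
time: 2.97
eef_pos: [0.5602, -0.0754, 0.2367]
orientation: [[-0.825, 0.565, -0.001], [0.565, 0.825, 0.0], [0.001, -0.0, -1.0]]
ft_force: [-0.2, -0.0, -1.3]
width: 0.0929
finger_force: 0.0
```

Emit:
servo_tool([
  [[0, 0, 0], [0, 0, 7], -1],
  [[0, 0, 0], [0, 0, 7], -1],
  [[0, 0, 0], [0, 0, 7], -1],
  [[0, 0, 0], [0, 0, 7], -1],
  [[0, 0, 0], [0, 0, 7], -1],
  [[0, 0, 0], [0, 0, 7], -1],
  [[0, 0, 0], [0, 0, 7], -1],
  [[0, 0, 0], [0, 0, 7], -1],
  [[0, 0, 0], [0, 0, 3.5], -1],
  [[0, 0, 0], [0, 0, 0], -1],
])

```text
time: 3.8
eef_pos: [0.5593, -0.0728, 0.2375]
orientation: [[0.061, 0.998, 0.0], [0.998, -0.061, -0.0], [-0.0, 0.0, -1.0]]
ft_force: [0.3, -0.1, -1.1]
width: 0.0931
finger_force: 0.0
```

Run:
```python
from h import *
np.set_printoptions(precision=4,suppress=True)
s=r.get_state(); p,d=save('wrist','w1.png'); c=r.camera_params('wrist')
v,u=np.mgrid[:384,:512]
P=np.stack([(u-c['cx'])/c['fx']*d,(v-c['cy'])/c['fy']*d,d],-1)
H=np.array(c['hand_eye']); P=P@H[:3,:3].T+H[:3,3]; X=P@np.array(s['orientation']).T+s['eef_pos']
for l,z0,z1 in (('grip',.108,.13),('board',.066,.08),('fence',.066,.08),('pointer',.08,.12)):
    for k in r.landmark_of(l,'wrist')[:1]: print(l,k['p'],np.array(k['location']))
    for k in r.regions_of(l,'wrist')[:1]:
        Q=X[k['pixels']&(d>0)]; Q=Q[(Q[:,2]>z0)&(Q[:,2]<z1)]
        if len(Q)>9: print(l,k['p'],cv2.minAreaRect((Q[:,:2]*1000).astype(np.float32)),Q[:,2].mean())
```

```text
grip 0.9 [ 0.5617 -0.069   0.0997]
grip 0.88 ((559.2864990234375, -73.82181549072266), (35.1894416809082, 19.0179386138916), 86.94892883300781) 0.11358660980633344
board 0.97 [0.5655 0.0139 0.0567]
board 0.91 ((564.1009521484375, 0.980682373046875), (219.72024536132812, 59.96250915527344), 86.37531280517578) 0.07402672401566543
fence 0.77 ((624.8211669921875, -11.435623168945312), (240.15821838378906, 14.592948913574219), 84.63509368896484) 0.07188520639188985
```

View pics/w1.png

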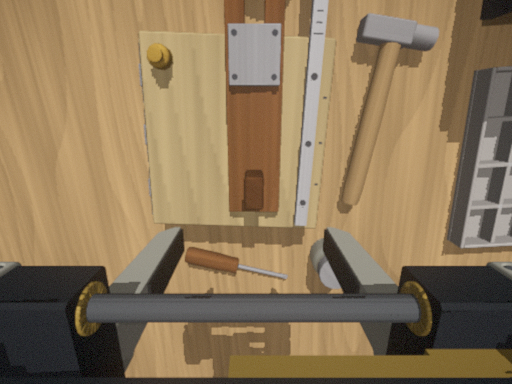

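The wrist view shows the grip at (255,190), lined up with the fingers, and the fence at (310,140). The path down is clear. The board is at about -3.5° and the fence at -5.4°.

Emit:
servo_tool([
  [[0, 0, 3], [0, 0, 0], -1],
  [[0, 0, 3.5], [0, 0, 0], -1],
  [[0, 0, 3.5], [0, 0, 0], -1],
  [[0, 0, 2], [0, 0, 0], -1],
  [[0, 0, 1], [0, 0, 0], -1],
  [[0, 0, 0.7], [0, 0, 0], -1],
  [[0, 0, 0], [0, 0, 0], -1],
  [[0, 0, 0], [0, 0, 0], -1],
])

```text
time: 4.92
eef_pos: [0.5602, -0.0731, 0.1015]
orientation: [[0.059, 0.998, 0.002], [0.998, -0.059, -0.001], [-0.0, 0.002, -1.0]]
ft_force: [1.3, 0.1, 1.1]
width: 0.0931
finger_force: 0.0
```

Emit:
servo_tool([
  [[0, 0, 0], [0, 0, 0], 0.2],
  [[0, 0, 0], [0, 0, 0], 0.4],
  [[0, 0, 0], [0, 0, 0], 0.5],
  [[0, 0, 0], [0, 0, 0], 0.6],
  [[0, 0, 0], [0, 0, 0], 0.7],
  [[0, 0, 0], [0, 0, 0], 0.8],
  [[0, 0, 0], [0, 0, 0], 0.9],
  [[0, 0, 0], [0, 0, 0], 1],
  [[0, 0, 0], [0, 0, 0], 1],
  [[0, 0, 0], [0, 0, 0], 1],
], newtons=30)

```text
time: 5.75
eef_pos: [0.5593, -0.0728, 0.1004]
orientation: [[0.059, 0.998, -0.0], [0.998, -0.059, 0.0], [0.0, -0.0, -1.0]]
ft_force: [0.4, 0.9, 0.1]
width: 0.0311
finger_force: 0.0
```

Emit:
servo_tool([
  [[0, 0, 0], [0, 0, 0], 1],
  [[0, 0, 0], [0, 0, 0], 1],
  [[0, 0, 0], [0, 0, 0], 1],
  [[0, 0, 0], [0, 0, 0], 1],
  [[0, 0, 0], [0, 0, 0], 1],
  [[0, 0, 0], [0, 0, 0], 1],
])

```text
time: 6.25
eef_pos: [0.5593, -0.0728, 0.1004]
orientation: [[0.059, 0.998, 0.0], [0.998, -0.059, 0.0], [0.0, -0.0, -1.0]]
ft_force: [0.6, 0.9, -0.8]
width: 0.0198
finger_force: 30.0
```

Emit:
servo_tool([
  [[0, 0.2, 0], [0, 0, 0.6], 1],
  [[0, 0.3, 0], [0, 0, 0.6], 1],
  [[0, 0.3, 0], [0, 0, 0.7], 1],
  [[0, 0.3, 0], [0, 0, 0], 1],
  [[0, 0.3, 0], [0, 0, 0], 1],
  [[0, 0.3, 0], [0, 0, 0], 1],
  [[0, 0.1, 0], [0, 0, 0], 1],
  [[0, 0, 0], [0, 0, 0], 1],
])

```text
time: 6.92
eef_pos: [0.5777, -0.0744, 0.1004]
orientation: [[0.092, 0.996, 0.0], [0.996, -0.092, -0.0], [-0.0, 0.0, -1.0]]
ft_force: [0.5, -0.7, 0.6]
width: 0.0197
finger_force: 30.0
```

Emit:
servo_tool([
  [[0, 0.1, 0], [0, 0, 0], 1],
  [[0, 0, 0], [0, 0, 0], 1],
  [[0, 0.1, 0], [0, 0, 0], 1],
  [[0, 0, 0], [0, 0, 0], 1],
])

```text
time: 7.25
eef_pos: [0.5793, -0.0745, 0.1004]
orientation: [[0.092, 0.996, 0.0], [0.996, -0.092, 0.0], [0.0, 0.0, -1.0]]
ft_force: [-0.5, -1.1, -0.1]
width: 0.0195
finger_force: 30.0
```

Emit:
servo_tool([
  [[0, 0.1, 0], [0, 0, 0], 1],
  [[0, 0, 0], [0, 0, 0], 1],
  [[0, 0.1, 0], [0, 0, 0], 1],
  [[0, 0, 0], [0, 0, 0], 1],
])

```text
time: 7.58
eef_pos: [0.5814, -0.0747, 0.1005]
orientation: [[0.092, 0.996, 0.0], [0.996, -0.092, 0.0], [0.0, 0.0, -1.0]]
ft_force: [-0.4, 0.2, -0.3]
width: 0.02
finger_force: 30.0
```

Emit:
servo_tool([
  [[0, 0.1, 0], [0, 0, 0], 1],
  [[0, 0, 0], [0, 0, 0], 1],
  [[0, 0, 0], [0, 0, 0], 1],
])

```text
time: 7.83
eef_pos: [0.5821, -0.0747, 0.1004]
orientation: [[0.092, 0.996, -0.0], [0.996, -0.092, 0.0], [0.0, -0.0, -1.0]]
ft_force: [-0.9, 0.6, 0.1]
width: 0.0195
finger_force: 30.0
```

Emit:
servo_tool([
  [[0, 0.1, 0], [0, 0, 0], 1],
  [[0, 0, 0], [0, 0, 0], 1],
  [[0, 0, 0], [0, 0, 0], 1],
])

```text
time: 8.08
eef_pos: [0.5822, -0.0747, 0.1005]
orientation: [[0.092, 0.996, -0.002], [0.996, -0.092, 0.0], [0.0, -0.002, -1.0]]
ft_force: [-4.7, 1.0, 3.1]
width: 0.0197
finger_force: 30.0
```

```bash
python3 -c "
from bench import r
s=r.get_state();print(s['ft_force'],s['moment'],s['eef_pos'])"
```

```text
[-4.73736871  1.0451553   3.09383782] [-0.03151055  0.88292442  0.11870669] [ 0.58223337 -0.07469938  0.10046206]
```

Emit:
servo_tool([
  [[0, 0.05, 0], [0, 0, 0], 1],
  [[0, 0, 0], [0, 0, 0], 1],
  [[0, 0, 0], [0, 0, 0], 1],
  [[0, 0, 0], [0, 0, 0], 1],
])

```text
time: 8.42
eef_pos: [0.5823, -0.0747, 0.1005]
orientation: [[0.092, 0.996, -0.003], [0.996, -0.092, 0.0], [0.0, -0.003, -1.0]]
ft_force: [-6.3, -0.2, 5.5]
width: 0.0197
finger_force: 30.0
```

```bash
cat > m.py <<'E'
from h import *
import sys
np.set_printoptions(precision=4,suppress=True)
s=r.get_state();print(s['ft_force'],s['moment'],s['eef_pos'])
ex=np.array([.9957,-.093]); ey=np.array([.093,.9957]); O=np.array(s['eef_pos'][:2])
for n in ('top','scene'):
    p,d=save(n,n+sys.argv[1]+'.png'); X=cloud(n,d)
    for l in ('board','nose','pointer','fence'):
        for k in r.landmark_of(l,n)[:1]:
            q=np.array(k['location']); print(n,l,round(k['p'],2),q,'rel TCP x,y:',(q[:2]-O)@ex,(q[:2]-O)@ey)
        if l in('nose',):continue
        for k in r.regions_of(l,n)[:1]:
            Q=X[k['pixels']&(d>0)]
            lo,hi={'board':(.066,.08),'fence':(.066,.08),'pointer':(.088,.11)}[l]
            Q=Q[(Q[:,2]>lo)&(Q[:,2]<hi)]
            if len(Q)>3:
                R=Q[:,:2]-O; a=R@ey
                print('  ',l,'y range',a.min(),np.percentile(a,[2,50,98]),a.max(),'x med',np.median(R@ex),len(Q),cv2.minAreaRect((Q[:,:2]*1000).astype(np.float32))[2])
E
python3 m.py 2
```

```text
[-6.286  -0.2147  5.5364] [-0.0509  1.0911  0.0771] [ 0.5823 -0.0747  0.1005]
top board 0.8 [0.5904 0.0069 0.0589] rel TCP x,y: 0.0005187963618144423 0.08203453500573277
   board y range 0.052034318301236566 [0.0585 0.1031 0.1996] 0.20295928617413192 x med 0.001467533750859577 781 84.74613952636719
top nose 0.66 [0.6247 0.1249 0.0794] rel TCP x,y: 0.023697306361814437 0.20271703500573277
top pointer 0.42 [0.6418 0.2075 0.1002] rel TCP x,y: 0.03304197636181445 0.2865521550057327
   fence y range 0.050015334616017273 [0.0556 0.1884 0.3264] 0.33146536796896664 x med 0.03755211656867046 527 84.67465209960938
scene board 0.28 [0.6204 0.1263 0.0793] rel TCP x,y: 0.019285596361814362 0.20371111500573275
   board y range 0.013299616944830053 [0.0183 0.0829 0.1999] 0.20408592405446607 x med 0.0029468153232891777 975 84.56141662597656
scene nose 0.63 [0.6215 0.1285 0.0791] rel TCP x,y: 0.020176266361814462 0.20600395500573276
scene pointer 0.54 [ 0.5818 -0.0748  0.0946] rel TCP x,y: -0.0004461236381856095 -0.00011395499426725024
scene fence 0.35 [0.4695 0.0685 0.0649] rel TCP x,y: -0.12559013363818564 0.13212595500573276
   fence y range -0.04960321627998439 [-0.0412  0.1386  0.3258] 0.3329776050207548 x med 0.03821159143864194 848 84.43062591552734
```

Emit:
servo_tool([
  [[0.3, 0, 0], [0, 0, 0], 1],
  [[0.4, 0, 0], [0, 0, 0], 1],
  [[0.4, 0, 0], [0, 0, 0], 1],
  [[0.4, 0, 0], [0, 0, 0], 1],
  [[0.4, 0, 0], [0, 0, 0], 1],
  [[0.4, 0, 0], [0, 0, 0], 1],
  [[0.4, 0, 0], [0, 0, 0], 1],
  [[0.4, 0, 0], [0, 0, 0], 1],
  [[0.4, 0, 0], [0, 0, 0], 1],
  [[0, 0, 0], [0, 0, 0], 1],
])

```text
time: 10.05
eef_pos: [0.5855, -0.04, 0.1005]
orientation: [[0.091, 0.996, -0.003], [0.996, -0.091, -0.0], [-0.001, -0.003, -1.0]]
ft_force: [-6.7, -1.3, 5.1]
width: 0.02
finger_force: 30.0
```

Emit:
servo_tool([
  [[0.4, 0, 0], [0, 0, 0], 1],
  [[0.4, 0, 0], [0, 0, 0], 1],
  [[0.4, 0, 0], [0, 0, 0], 1],
  [[0.4, 0, 0], [0, 0, 0], 1],
  [[0.4, 0, 0], [0, 0, 0], 1],
  [[0.4, 0, 0], [0, 0, 0], 1],
  [[0.4, 0, 0], [0, 0, 0], 1],
  [[0.4, 0, 0], [0, 0, 0], 1],
  [[0.3, 0, 0], [0, 0, 0], 1],
  [[0, 0, 0], [0, 0, 0], 1],
])

```text
time: 10.88
eef_pos: [0.5888, -0.0053, 0.1005]
orientation: [[0.091, 0.996, -0.003], [0.996, -0.091, -0.001], [-0.001, -0.003, -1.0]]
ft_force: [-6.0, -1.4, 4.5]
width: 0.0198
finger_force: 30.0
```

```bash
python3 m.py 3; python3 -c "
import cv2
a=cv2.imread('pics/top3.png')[160:230,150:260];b=cv2.imread('pics/scene3.png')[160:250,260:370]
cv2.imwrite('pics/c3.png',cv2.hconcat([cv2.resize(a,(396,400),interpolation=2),cv2.resize(b,(400,400),interpolation=2)]))"
```

```text
[-5.9748 -1.4083  4.4901] [-0.3086  1.0786  0.0477] [ 0.5888 -0.0053  0.1005]
top board 0.63 [0.5979 0.0754 0.058 ] rel TCP x,y: 0.0015357670004393332 0.08122852978524818
   board y range 0.03339647395142866 [0.0371 0.1223 0.1987] 0.20190136823985994 x med -0.0007490508825856472 534 84.01819610595703
top nose 0.96 [0.6323 0.1924 0.0771] rel TCP x,y: 0.024906847000439318 0.20092462978524817
top pointer 0.67 [0.5876 0.1777 0.0013] rel TCP x,y: -0.018233842999560643 0.18213073978524819
   pointer y range 0.214769305787045 [0.2148 0.2164 0.2182] 0.21819413507182706 x med 0.04016075376700874 14 85.2835693359375
   fence y range 0.043938498430108795 [0.0951 0.1707 0.2582] 0.26222240183386747 x med 0.0375285652513414 291 84.94867706298828
scene board 0.76 [0.5955 0.0788 0.0621] rel TCP x,y: -0.0011701129995606264 0.0843907097852482
   board y range 0.021768484270015466 [0.0258 0.0896 0.2018] 0.20531490316375117 x med 0.004619654769028973 1024 84.56876373291016
scene nose 0.72 [0.6302 0.1986 0.0776] rel TCP x,y: 0.022239277000439327 0.20690266978524818
scene pointer 0.51 [0.6433 0.2081 0.0958] rel TCP x,y: 0.03439944700043933 0.2175801197852482
scene fence 0.62 [ 0.6673 -0.209  -0.0016] rel TCP x,y: 0.09708654700043935 -0.1954943502147518
   fence y range -0.12043388978724517 [-0.1122  0.0647  0.2566] 0.2638352334259129 x med 0.038397121831214194 841 85.03456115722656
```

View pics/c3.png

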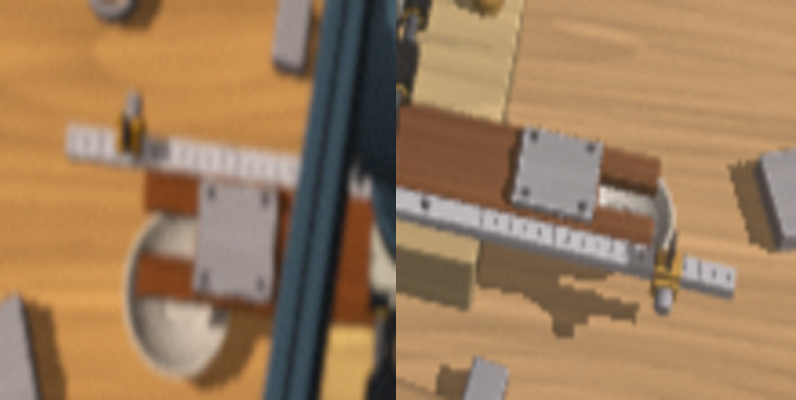

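In the crops, the nose prong ends at about (146,190) in the top view and the fin stands at about (131,120). In the scene view, the prong end is at (652,235) and the fin at (672,250). The nose is still short by about 10–13 mm, so I go 8 mm further and then check by projecting the points.

Emit:
servo_tool([
  [[0.3, 0, 0], [0, 0, 0], 1],
  [[0.3, 0, 0], [0, 0, 0], 1],
  [[0.2, 0, 0], [0, 0, 0], 1],
  [[0, 0, 0], [0, 0, 0], 1],
  [[0, 0, 0], [0, 0, 0], 1],
])

```text
time: 12.1
eef_pos: [0.5895, 0.0023, 0.1005]
orientation: [[0.092, 0.996, -0.003], [0.996, -0.092, -0.001], [-0.001, -0.003, -1.0]]
ft_force: [-6.1, -1.7, 4.8]
width: 0.02
finger_force: 30.0
```

```bash
cat > o.py <<'E'
from h import *
import sys
s=r.get_state(); print(s['eef_pos'],s['ft_force'])
ex=np.array([.9957,-.0934,0]); ey=np.array([.0934,.9957,0]); T=np.array(s['eef_pos'])
out=[]
for n,(u0,v0,w,h) in (('top',(165,165,60,60)),('scene',(300,180,60,60))):
    p,d=save(n,n+sys.argv[1]+'.png'); c=r.camera_params(n); E=np.array(c['extrinsics']); S=6.6
    im=cv2.resize(p[v0:v0+h,u0:u0+w,::-1],None,fx=S,fy=S,interpolation=cv2.INTER_CUBIC)
    def px(x,y,z):
        P=T+ex*x+ey*y; P[2]=z; q=E[:3,:3]@P+E[:3,3]
        return tuple(int(round(t)) for t in (((c['fx']*q[0]/q[2]+c['cx'])-u0+.5)*S,((c['fy']*q[1]/q[2]+c['cy'])-v0+.5)*S))
    yn,yp=.2045,float(sys.argv[2])
    cv2.line(im,px(.01,yn,.074),px(.03,yn,.074),(0,255,0),1)     # nose edge of +x prong
    cv2.line(im,px(.037,yp,.074),px(.037,yp,.1),(255,0,255),1)     # fin, upright over the fence
    cv2.line(im,px(.03,.332-.0773-0.0007,.072),px(.044,.332-.0773-.0007,.072),(255,255,0),1) # fence end
    out.append(im)
cv2.imwrite('pics/o%s.png'%sys.argv[1],cv2.hconcat(out))
E
python3 o.py 4 0.209
```

```text
[0.58954792 0.00234692 0.10053459] [-6.13236276 -1.74607731  4.83796046]
```

View pics/o4.png

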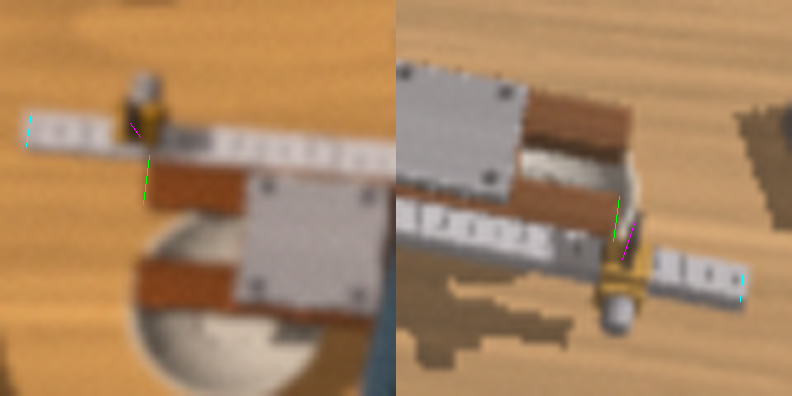

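The overlay shows the predicted nose edge (green) on the real prong end in both views, and the fence end (cyan) also matches. The fin needs a closer crop.

```bash
python3 -c "
import cv2
a=cv2.imread('pics/top4.png')[172:196,176:200];b=cv2.imread('pics/scene4.png')[208:232,330:354]
z=lambda i:cv2.resize(cv2.convertScaleAbs(i,alpha=1.5,beta=10),(398,398),interpolation=0)
cv2.imwrite('pics/z4.png',cv2.hconcat([z(a),z(b)]))"
```

```text
(no output)
```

View pics/z4.png

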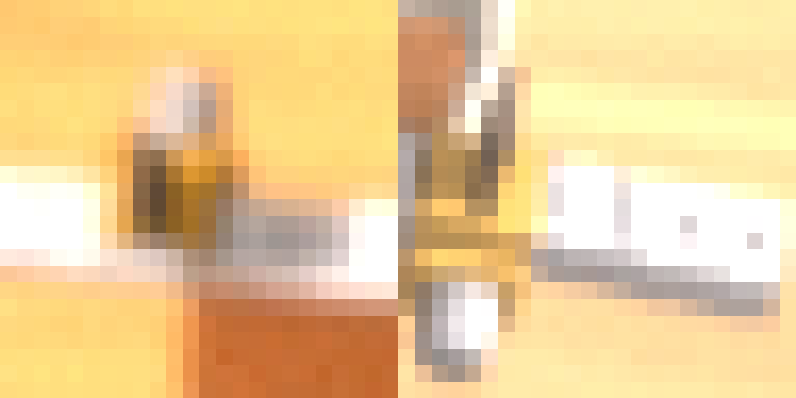

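Run:
```python
from h import *
s=r.get_state(); T=np.array(s['eef_pos'])
ex=np.array([.9957,-.0934,0]); ey=np.array([.0934,.9957,0])
def ray(n,u,v,z):
    c=r.camera_params(n);E=np.array(c['extrinsics']);R,t=E[:3,:3],E[:3,3]
    C=-R.T@t; D=R.T@np.array([(u-c['cx'])/c['fx'],(v-c['cy'])/c['fy'],1]); P=C+D*(z-C[2])/D[2]-T
    return n,z,'x %.4f y %.4f'%(P@ex,P@ey)
print(ray('scene',336.2,212,.1)); print(ray('scene',334.6,219.3,.08))
for z in(.08,.09,.1): print(ray('top',184.8,183,z))
print('nose',ray('scene',334.0+.0,213,.074),ray('top',187.2,191.5,.074))
```

```text
('scene', 0.1, 'x 0.0328 y 0.2102')
('scene', 0.08, 'x 0.0419 y 0.2106')
('top', 0.08, 'x 0.0417 y 0.2111')
('top', 0.09, 'x 0.0396 y 0.2093')
('top', 0.1, 'x 0.0375 y 0.2074')
nose ('scene', 0.074, 'x 0.0206 y 0.2075') ('top', 0.074, 'x 0.0208 y 0.2033')
```

The fin is at y ≈ 0.2097 relative to the TCP and the nose at about 0.2047, so about 5 mm remains.

Emit:
servo_tool([
  [[0.2, 0, 0], [0, 0, 0], 1],
  [[0.2, 0, 0], [0, 0, 0], 1],
  [[0.1, 0, 0], [0, 0, 0], 1],
  [[0, 0, 0], [0, 0, 0], 1],
  [[0, 0, 0], [0, 0, 0], 1],
  [[0, 0, 0], [0, 0, 0], 1],
  [[0, 0, 0], [0, 0, 0], 1],
])

```text
time: 12.78
eef_pos: [0.59, 0.0071, 0.1006]
orientation: [[0.092, 0.996, -0.003], [0.996, -0.092, -0.001], [-0.001, -0.003, -1.0]]
ft_force: [-6.4, -2.3, 4.6]
width: 0.0196
finger_force: 30.0
```

```bash
python3 o.py 5 0.205; python3 m.py 6 | grep -v fence
```

```text
[0.58999158 0.00709492 0.10056795] [-6.41665284 -2.29858424  4.64822901]
[-6.7067 -2.5799  4.5285] [-0.5617  1.0746  0.04  ] [0.59   0.0071 0.1006]
top board 0.9 [0.598  0.0897 0.061 ] rel TCP x,y: 0.00026739610743368395 0.08301725132501761
   board y range 0.036525783633415125 [0.0396 0.1394 0.2012] 0.20371577987750503 x med -0.0032098435979856536 599 84.61790466308594
top nose 0.78 [0.633  0.2076 0.0758] rel TCP x,y: 0.02415219610743372 0.2036652813250176
top pointer 0.59 [0.6365 0.203  0.102 ] rel TCP x,y: 0.028064946107433663 0.1994105613250176
scene board 0.97 [0.5992 0.0895 0.0622] rel TCP x,y: 0.0014808361074336645 0.0829297113250176
   board y range 0.019896389990989558 [0.0253 0.0867 0.2007] 0.20480977824521682 x med 0.0016393181649381951 972 83.78215026855469
scene nose 0.9 [0.6265 0.2109 0.0787] rel TCP x,y: 0.017373246107433654 0.2063465913250176
scene pointer 0.52 [0.6426 0.2091 0.1002] rel TCP x,y: 0.03357141610743366 0.2060516313250176
```

View pics/o5.png

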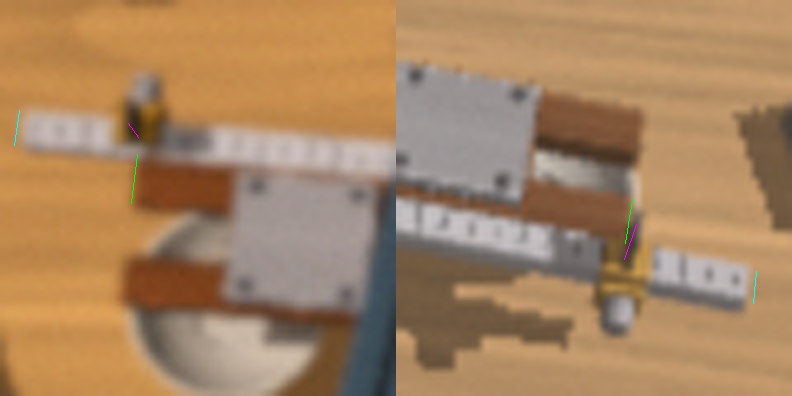

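The nose edge and the fin now line up within about 1 mm. The board is seated with 6 N against the fence and pressed down with 4.5 N.

```bash
python3 -c "
from bench import r
print(r.finish_job())"
```

```text
the job is handed in; nothing more can be done
None
```

I handed the job in with the board seated against the fence, its nose level with the pointer to within about 1 mm by the cameras, and the gripper still holding it flat; the judge's verdict was not shown.

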